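# Gauge the bored butt blocks and sort out the rejects

## Task

Only one of the three walnut butt blocks in the rack is bored to size. Find it by feeling the stepped go/no-go pin gauge slowly and gently into the bores, never forcing or ramming it: in the right one the thin go length goes all the way into the narrow part of the bore and the thick no-go length is stopped there. Leave the gauge standing, released, in that block in its place in the rack, and stand the other two upright in the grey reject tray, without disturbing the hand roller, the brass weight or the cork block.

Things in the scene. Friction and masses are not known exactly. Their poses are not given: they have to be found in the camera images.
- gauge_tip (a point): Stepped steel pin gauge, 160 g: centre of the pin's lower end, own z up along the pin. Upwards from the tip: thin go length 12 mm diameter x 18 mm (end chamfered to 10 mm), sharp step, thick no-go length 17 mm diameter x 30 mm, at 48 mm a round collar 30 mm diameter x 6 mm, then a bare aluminium hexagon handle 54 to 114 mm above the tip. It starts upright in its stand.
- gauge_grip (a point): Middle of the gauge's hexagon handle, 84 mm above the tip. The hexagon is 22 mm across flats, 25.4 mm across corners; its flats face the point's own x axis and every 60 degrees from it.
- gauge_stand_mouth (a point): Centre of the hole's mouth on top of the wooden gauge stand, a fixed 64 x 64 mm block 50 mm high with a 21 mm through hole; the gauge's collar rests on its top.
- rack: Fixed beech rack, 67 x 247 mm, origin under its centre on the bench. Three nests in a row along its own y axis, at y = +90, 0 and -90 mm: 47 mm square, floor 6 mm above the bench, walls up to 14 mm. A block stands in each nest with 1.5 mm of play all round.
- tray: Fixed grey plastic reject tray, outside 210 mm (own x) x 130 mm (own y), rim 20 mm high, walls 4 mm, floor about 4 mm thick; origin under its centre on the bench. It starts empty.
- block_1_mouth (a point): Its mouth: point on top, at the centre of the bore (60 mm above the underside), z up. Block 1 of three walnut butt blocks of equal outside, starting in the nest at the rack's +y end.
- block_2_mouth (a point): Its mouth: point on top, at the centre of the bore (60 mm above the underside), z up. Block 2 of three walnut butt blocks of equal outside, starting in the middle nest.
- block_3_mouth (a point): Its mouth: point on top, at the centre of the bore (60 mm above the underside), z up. Block 3 of three walnut butt blocks of equal outside, starting in the nest at the rack's -y end.
- block_1_center (a point): Middle of block 1, 30 mm above its underside: 44 mm square, 60 mm high, sides along its own x and y axes, about 80 g.
- block_2_center (a point): Middle of block 2, 30 mm above its underside: 44 mm square, 60 mm high, sides along its own x and y axes, about 80 g.
- block_3_center (a point): Middle of block 3, 30 mm above its underside: 44 mm square, 60 mm high, sides along its own x and y axes, about 80 g.
- block_1: Block 1, origin at the centre of its underside. In all three blocks the bore opens 20 mm wide at the top; from 10.5 mm below the mouth it goes on as the part to be gauged, whose axis may lie up to 1.1 mm off the mouth's. Which block is undersize, right or oversize changes every time.
- block_2: Block 2, origin at the centre of its underside. Undersize block: the go length cannot enter the narrow part, the pin stops with its tip about 10.5 mm below the mouth. Right block: the narrow part is 14 mm, the no-go step lands on it with the tip about 28.5 mm down. Oversize block: the no-go length enters too and the pin sinks until its collar meets the block, tip 48 mm down.
- block_3: Block 3, origin at the centre of its underside. In any block an off-centre pin can catch on an edge at 10.5 mm (tip), 18 mm (step on the mouth) or 28.5 mm (step) although the bore is wide enough: lift a little and try again 1 to 2 mm to each side before judging. Everything is stiff: meet the edges at 15 mm/s or so with a stop at a few newtons; fast, the knock alone is too hard.
- roller_center (a point): Bystander: centre of the chrome hand roller (42 mm diameter, 110 mm long along its own y, 21 mm above the bench); its wooden handle reaches 165 mm towards its own -x.
- weight: Bystander: squat brass bench weight, 60 mm diameter, 52 mm high with a small knob, origin under its centre.
- sander: Bystander: square cork sanding block, 70 x 70 x 35 mm, origin under its centre.
Not all that is in view belongs to the job. There is more than one size of the part that bears gauge_tip; the job needs the smaller.

How it is judged:
On the way:
1. the gauge stands by itself, let go, in the right block: go length in the narrow part of the bore, no-go step stopped on it (((z of gauge_tip in the frame of block_1 between 0.026 and 0.036 m and horizontal distance between gauge_tip and block_1_mouth below 0.006 m and angle between gauge_tip's own z axis and vertical below 0.25 rad and contact force between the fingers and gauge below 0.3 N and linear speed of gauge below 0.02 m/s) or (z of gauge_tip in the frame of block_2 between 0.026 and 0.036 m and horizontal distance between gauge_tip and block_2_mouth below 0.006 m and angle between gauge_tip's own z axis and vertical below 0.25 rad and contact force between the fingers and gauge below 0.3 N and linear speed of gauge below 0.02 m/s) or (z of gauge_tip in the frame of block_3 between 0.026 and 0.036 m and horizontal distance between gauge_tip and block_3_mouth below 0.006 m and angle between gauge_tip's own z axis and vertical below 0.25 rad and contact force between the fingers and gauge below 0.3 N and linear speed of gauge below 0.02 m/s))), for 0.3 s.
At the end, for the whole second after the job is handed in: Gauge released, at rest in the block it fits (tip 24 to 34 mm below the mouth, under 6 mm off axis, lean under 0.25 rad), that block within 8 mm of its start, upright; the other two at rest, upright to 0.1 rad on the tray floor, centres within 90 mm (x) and 50 mm (y) of its centre (((z of gauge_tip in the frame of block_1 between 0.026 and 0.036 m and horizontal distance between gauge_tip and block_1_mouth below 0.006 m and angle between gauge_tip's own z axis and vertical below 0.25 rad and distance of block_1_center from where it was at the start of the episode below 0.008 m and angle between each of block_1_center, block_2_center, block_3_center's own z axis and vertical below 0.1 rad and x of block_2_center in the frame of tray between -0.09 and 0.09 m and y of block_2_center in the frame of tray between -0.05 and 0.05 m and z of each of block_2_center, block_3_center in the frame of tray below 0.045 m and linear speed of each of block_2, block_3, gauge below 0.02 m/s and x of block_3_center in the frame of tray between -0.09 and 0.09 m and y of block_3_center in the frame of tray between -0.05 and 0.05 m) or (z of gauge_tip in the frame of block_2 between 0.026 and 0.036 m and horizontal distance between gauge_tip and block_2_mouth below 0.006 m and angle between gauge_tip's own z axis and vertical below 0.25 rad and distance of block_2_center from where it was at the start of the episode below 0.008 m and angle between each of block_2_center, block_1_center, block_3_center's own z axis and vertical below 0.1 rad and x of block_1_center in the frame of tray between -0.09 and 0.09 m and y of block_1_center in the frame of tray between -0.05 and 0.05 m and z of each of block_1_center, block_3_center in the frame of tray below 0.045 m and linear speed of each of block_1, block_3, gauge below 0.02 m/s and x of block_3_center in the frame of tray between -0.09 and 0.09 m and y of block_3_center in the frame of tray between -0.05 and 0.05 m) or (z of gauge_tip in the frame of block_3 between 0.026 and 0.036 m and horizontal distance between gauge_tip and block_3_mouth below 0.006 m and angle between gauge_tip's own z axis and vertical below 0.25 rad and distance of block_3_center from where it was at the start of the episode below 0.008 m and angle between each of block_3_center, block_1_center, block_2_center's own z axis and vertical below 0.1 rad and x of block_1_center in the frame of tray between -0.09 and 0.09 m and y of block_1_center in the frame of tray between -0.05 and 0.05 m and z of each of block_1_center, block_2_center in the frame of tray below 0.045 m and linear speed of each of block_1, block_2, gauge below 0.02 m/s and x of block_2_center in the frame of tray between -0.09 and 0.09 m and y of block_2_center in the frame of tray between -0.05 and 0.05 m))); the robot touches nothing.
It fails at once if a block is pressed against the rack with more than 70 N (the gauge is forced) (contact force between any of block_1, block_2, block_3 and rack above 70 N).
It fails at once if the gauge bears on a block with more than 70 N (contact force between gauge and block_1 above 70 N or contact force between gauge and block_2 above 70 N or contact force between gauge and block_3 above 70 N).
It fails at once if the hand roller, the brass weight or the cork block is moved by more than 25 mm (distance of any of roller_center, weight, sander from where it was at the start of the episode above 0.025 m).
It also fails if it takes over 72 s, if anything falls off the work surface, if the arm or the gripper's body presses on something with over 40 N, if the wrist force passes 120 N, or if a joint passes its speed limit or range.

## Robot

A 7-joint arm with a two-finger parallel gripper is mounted at the origin on the work surface. World frame = base frame: x ahead of the robot, y to its left, z up, the work surface at z = 0. Lengths are in m, angles in rad, forces in N, time in s.
With the tool pointing down it reaches from about 0.425 to 0.95 m from the base axis. Payload 4.7 kg.
Tool frame: the origin (TCP) lies on the centre line of the jaws, within the pads' length; the fingertips stand robot.nose_length ahead of it and the grasp point (between the pads) lies 8 mm behind it (robot.nose_length is the distance from the TCP to the fingertips, in m); z points along the fingers, y is the line along which they close (so a half turn about z gives the same grasp; the last joint's range is limited). The gripper opens to 85 mm and grips with 20 to 120 N. Pads are 22 mm wide; open, the fingers measure 114 mm over their backs; the gripper's body (76 mm by 85 mm) begins 54 mm behind the grasp point. The pads swing forward as they close: fully open they stand 13 mm farther back than shut.
Start: joints at [1.157, 0.469, -0.049, 1.532, 0.024, 1.141, -0.082], TCP at [0.253, -0.626, 0.242] pointing down, gripper open.
Joint ranges: [-2.59, 2.59], [-0.33, 1.99], [-1.39, 1.29], [0.1, 2.45], [-1.04, 4.18], [0.21, 1.99], [-2.66, 2.66]. Speed limits (rad/s): [2.57, 2.57, 3.14, 3.14, 3.14, 3.14, 3.14].

## Interface

Orientations are given as [roll, pitch, yaw] about the fixed x, y, z axes, in that order (R = Rz(yaw) Ry(pitch) Rx(roll)).
In Python, from plant import robot gives the robot as it stands. Calls block until the motion is done:
- robot.goto(position, orientation): joint-space move of the TCP to a pose.
- robot.move_straight(position, vel=0.15, attitude=None, contact_N=None): straight line of the TCP; attitude=None keeps the orientation; vel is the mean speed in m/s. With contact_N (N) it stops when the force on the tool has changed by that much, and returns True; else False.
- robot.move_joints(angles): joint-space move.
- robot.grip(opening, strength=None): opening from 0.0 (shut) to 1.0 (fully open); strength is the grip in N (None keeps the last); returns when the fingers have stopped.
- robot.sleep(seconds).
- robot.inverse_kinematics(position, orientation): joint angles nearest the present ones, or None.
- robot.sense(): the state.
- robot.grab_frame(name): name is "side" or "top"; returns a dict with "image" (400x640x3 uint8, red, green, blue), "range_z" (400x640 float32, m along the optical axis (not along the pixel's ray), 0 where there is no reading), "fx", "fy", "cx", "cy" (pixels), "R" (3x3) and "t" (3): a world point X has camera coordinates R X + t. Camera axes: x right, y down, z forward; pixel columns grow to the right and rows downward; lengths in m; the calibration is good to about 2 mm. A picture is of the moment at which its call begins.
A pose or a line that the arm cannot do raises robot.IKError and nothing moves.
- robot.close_job(): hands the job in; it is judged then, once.
The state is a dict: "t": time; "joint_pos": joint angles; "joint_velocities": joint speeds; "effort": joint torques, N m; "tcp_pos": TCP position; "tcp_rot": TCP orientation; "wrist_force": force on the tool from outside, world axes, zero at the start; "torque": the same for the moment, N m; "opening": opening from 0.0 (shut) to 1.0 (fully open); "gripper_force": force on a finger pad.
Only numpy, scipy, OpenCV 4.12 (cv2) and the standard library are available. Lean on these libraries where they do the work, as an engineer would, in place of code of your own. Each camera call takes 0.05 s, during which the arm holds its last target. There are 200 camera calls.

## Working session

There is one attempt and no reset: what is moved stays moved. The work goes in short steps, each a Python script; the robot and the scene stay as the last script left them, time stands still between calls to the robot, and variables do not carry over. Pictures are saved under pics/ and viewed, at most 10 in all, crops included, and the job is handed in when it is done.

```bash
mkdir -p pics; ls; python3 - <<'E'
from plant import robot
import cv2,numpy as np
for n in("top","side"):
    f=robot.grab_frame(n); cv2.imwrite(f"pics/{n}0.png",f["image"][:,:,::-1]); np.savez(f"{n}0.npz",**f)
    C=-np.array(f["R"]).T@np.array(f["t"]); print(n,C,f["fx"],np.round(f["R"],3).tolist())
print(robot.nose_length,robot.sense())
E
```

```text
pics
top [0.5360171  0.00644893 1.20459249] 429.36073332565417 [[-0.017, -1.0, 0.004], [-0.998, 0.017, -0.053], [0.052, -0.005, -0.999]]
side [0.06630322 0.585428   0.62228763] 416.968973052844 [[-0.73, -0.683, -0.013], [-0.369, 0.41, -0.834], [0.575, -0.604, -0.551]]
0.011 {'t': 0.1, 'joint_pos': array([ 1.15710466,  0.4693814 , -0.0485839 ,  1.53352744,  0.02408294,
        1.14099205, -0.08231789]), 'joint_velocities': array([ 3.68572378e-04, -1.92960644e-03,  5.28400176e-05, -4.35707372e-03,
       -2.83632379e-04, -1.61125988e-03,  7.52114211e-05]), 'effort': array([ 8.17879427e-04, -5.11516178e+01, -4.68457479e-02, -2.38390392e+01,
        1.07964894e-02,  4.40887234e-03, -1.31029319e-05]), 'tcp_pos': array([ 0.25320451, -0.62519113,  0.24137231]), 'tcp_rot': array([-3.13986976e+00,  4.73791823e-05,  3.84784820e-01]), 'wrist_force': array([ 0.55675283, -0.46515562, -0.37809837]), 'torque': array([-0.01974192, -0.01664822, -0.00446149]), 'gripper_force': 0.0, 'opening': 0.9981143750428269}
```

View pics/top0.png

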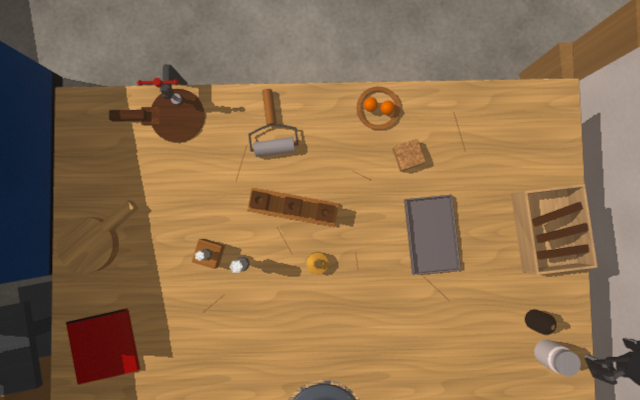

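View pics/side0.png

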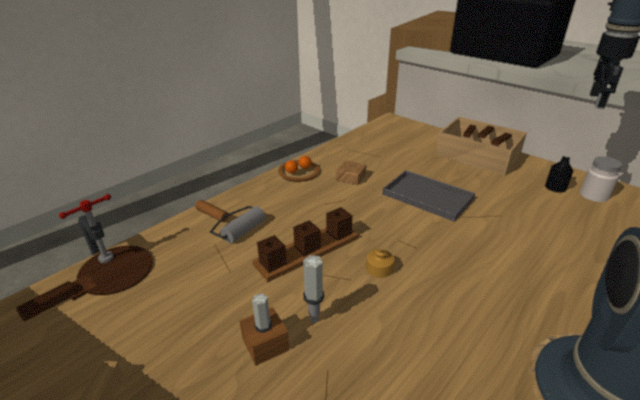

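Candidates for the gauge in the top view are the one in the wooden stand at (203,255) and the one standing free on the bench at (240,266). The free one looks larger. The description says "smaller, upright in its stand", so I choose (203,255). Blocks sit at (260,200), (293,206) and (326,212), the tray at (433,235), the weight at (318,263), the roller at (273,146) and the cork at (409,155).

```bash
cat > h.py <<'E'
import numpy as np,cv2
from plant import robot
def cloud(f):
    v,u=np.mgrid[0:400,0:640]; z=f["range_z"]
    P=np.stack([(u-f["cx"])/f["fx"]*z,(v-f["cy"])/f["fy"]*z,z],-1)
    W=(P-np.array(f["t"]))@np.array(f["R"]); W[z==0]=np.nan
    return W
def pt(f,u,v,h):  # pixel ray to plane z=h
    R=np.array(f["R"]);C=-R.T@np.array(f["t"])
    d=R.T@np.array([(u-f["cx"])/f["fx"],(v-f["cy"])/f["fy"],1]); return C+d*(h-C[2])/d[2]
def pix(f,X):
    c=np.array(f["R"])@X+np.array(f["t"]); return c[0]/c[2]*f["fx"]+f["cx"],c[1]/c[2]*f["fy"]+f["cy"]
def rect(W,box,lo,hi):
    x0,x1,y0,y1=box
    m=(W[...,2]>lo)&(W[...,2]<hi)&(W[...,0]>x0)&(W[...,0]<x1)&(W[...,1]>y0)&(W[...,1]<y1)
    p=W[m]; r=cv2.minAreaRect((p[:,:2]*1000).astype(np.float32)) if len(p)>3 else None
    return r,np.median(p,0) if len(p) else None,len(p),m
E
python3 - <<'E'
from h import *
f=dict(np.load("top0.npz"));W=cloud(f)
for n,(u,v) in dict(b1=(260,200),b2=(293,206),b3=(326,212),gauge=(203,255),big=(240,266),tray=(433,235),weight=(318,263),roller=(273,146),cork=(409,155),bench=(350,330)).items(): print(n,W[v,u].round(4))
def show(n,r): print(n,np.round(r[0][0],1),np.round(r[0][1],1),round(r[0][2],1),r[1].round(4),r[2]) if r[0] else print(n,r[:3])
def bx(u,v,h,d): p=pt(f,u,v,h); return (p[0]-d,p[0]+d,p[1]-d,p[1]+d)
show("rack",rect(W,bx(294,206,.03,.15),.008,.09))
show("racktop blocks",rect(W,bx(294,206,.03,.15),.055,.075))
for n,u,v in(("b1",260,200),("b2",293,206),("b3",326,212)): show(n,rect(W,bx(u,v,.066,.042),.058,.075))
show("stand",rect(W,bx(208,254,.05,.06),.043,.0525))
show("gauge",rect(W,bx(203,255,.116,.03),.09,.14))
show("big",rect(W,bx(240,266,.14,.03),.09,.2))
show("tray",rect(W,bx(433,235,.02,.16),.012,.03))
show("weight",rect(W,bx(318,263,.03,.06),.02,.07))
im=f["image"][:,:,::-1]
a=cv2.resize(im[180:240,240:350],(800,436),interpolation=cv2.INTER_CUBIC)
cv2.imwrite("pics/rack.png",a)
s=dict(np.load("side0.npz"))["image"][:,:,::-1]
b=cv2.resize(s[240:370,230:350],(480,520),interpolation=cv2.INTER_CUBIC)
c=cv2.resize(im[235:280,185:255],(320,206),interpolation=cv2.INTER_CUBIC)
o=np.zeros((520,800,3),np.uint8);o[:,:480]=b;o[:206,480:]=c
cv2.imwrite("pics/gauge.png",o)
E
```

```text
b1 [0.6137 0.1654 0.0046]
b2 [0.5953 0.0733 0.005 ]
b3 [ 5.771e-01 -1.880e-02 -5.000e-04]
gauge [0.4702 0.2951 0.1179]
big [0.4438 0.1965 0.1504]
tray [ 0.5076 -0.3156  0.0064]
weight [0.4353 0.0061 0.0012]
roller [0.7582 0.1234 0.043 ]
cork [ 0.7293 -0.2498  0.0307]
bench [ 0.2481 -0.0796 -0.0051]
rack [585.7  73.8] [249. 310.] 82.7 [0.5901 0.0706 0.0172] 2318
racktop blocks [520.8  87.6] [225.1 191.6] 78.2 [0.5911 0.0755 0.0649] 759
b1 [610.4 160.6] [44.6 43.9] 79.6 [0.6101 0.1604 0.0647] 235
b2 [592.8  71.7] [43.9 43.8] 78.8 [0.5927 0.0723 0.0652] 237
b3 [574.3 -16.3] [43.7 43.9] 79.2 [ 0.5747 -0.0171  0.0652] 229
stand [468.9 304.5] [65.2 64.7] 72.4 [0.4733 0.2978 0.0487] 437
gauge [469.  303.8] [21.6 21.9] 34.7 [0.4695 0.3018 0.1138] 88
big [442.9 205.9] [31.7 28.1] 89.7 [0.4439 0.2022 0.1457] 175
tray [ 509.6 -311.4] [210.8 131.1] 4.8 [ 0.5062 -0.3196  0.0189] 446
weight [437.4   7.5] [57.3 59.1] 88.0 [0.4381 0.0067 0.0309] 339
```

View pics/rack.png

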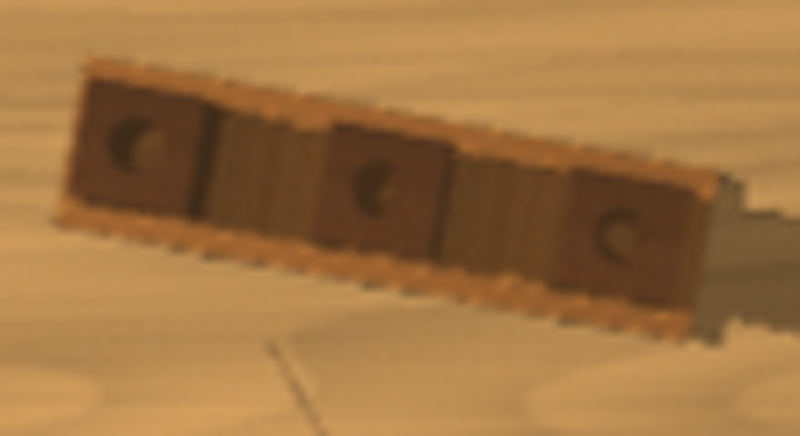

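View pics/gauge.png

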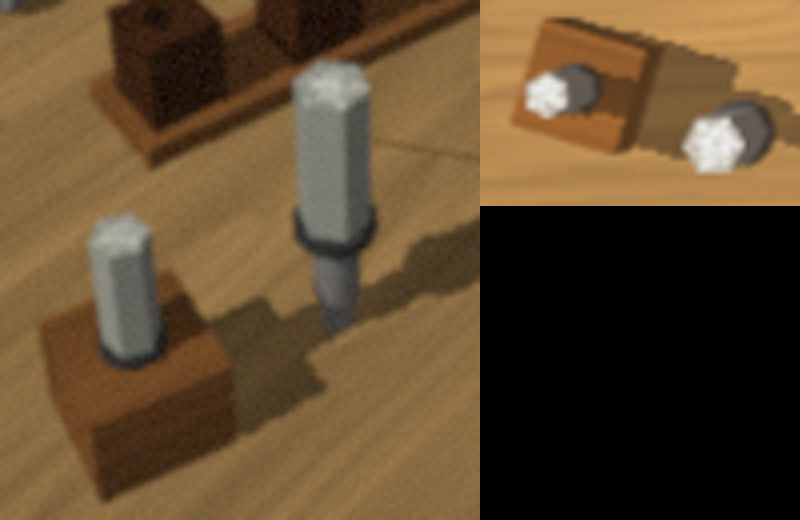

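The crops confirm it: the gauge in the stand is the thinner one, and the free one beside it is visibly fatter and taller. The three bores lie near the block centres. Block spacing measures 90 mm and the tray 211 x 131 mm, which both match the description. Next are the hexagon's angle and the IK.

```bash
python3 - <<'E'
from h import *
from math import *
s=dict(np.load("side0.npz"));f=dict(np.load("top0.npz"))
g=cv2.cvtColor(s["image"],cv2.COLOR_RGB2GRAY).astype(np.float32)
c=np.array([.469,.304]);C=-s["R"].T@s["t"];d=c-C[:2];d/=np.linalg.norm(d);n=np.array([-d[1],d[0]])
az=degrees(atan2(d[1],d[0]));print("view az",az)
offs=np.arange(-16,16.1,1)
prof=[]
for o in offs:
    q=[pix(s,np.array([*(c+n*o/1000),z])) for z in np.linspace(.066,.104,20)]
    q=np.array(q,np.float32); prof.append(cv2.remap(g,q[:,0][None],q[:,1][None],cv2.INTER_LINEAR).mean())
print([(int(o),int(p)) for o,p in zip(offs,prof)])
# vertex positions for hex yaw a (flat normals at a+60k)
for a in range(0,60,10):
    v=[(12.7*cos(radians(a+30+60*k-(az+90))),sin(radians(a+30+60*k-(az+90)))) for k in range(6)]
    print(a,sorted(round(x,1) for x,y in v if y>-.2))  # facing camera: component along -d
print("IK")
for nm,p in dict(g=(.469,.304,.078),b1=(.6104,.1606,.04),b2=(.5928,.0717,.04),b3=(.5743,-.0163,.04),t1=(.56,-.307,.04),t2=(.46,-.3155,.04)).items():
    print(nm,[(y,np.round(q,1)[-1]) for y in range(-180,180,15) if (q:=robot.inverse_kinematics(p,[pi,0,radians(y)])) is not None])
E
```

```text
view az -34.94809549298375
[(-16, 82), (-15, 82), (-14, 82), (-13, 83), (-12, 83), (-11, 80), (-10, 77), (-9, 73), (-8, 72), (-7, 74), (-6, 81), (-5, 88), (-4, 95), (-3, 99), (-2, 101), (-1, 101), (0, 100), (1, 100), (2, 100), (3, 100), (4, 101), (5, 102), (6, 106), (7, 113), (8, 121), (9, 129), (10, 133), (11, 134), (12, 134), (13, 133), (14, 128), (15, 119), (16, 109)]
0 [-11.5, -1.1, 10.4]
10 [-12.3, -3.3, 9.0]
20 [-12.7, -5.4, 7.3, 12.7]
30 [-12.7, -7.3, 5.4, 12.7]
40 [-9.0, 3.3, 12.3]
50 [-10.4, 1.1, 11.5]
IK
g [(-180, np.float64(0.3)), (-165, np.float64(0.5)), (-150, np.float64(0.8)), (-135, np.float64(0.9)), (-120, np.float64(1.2)), (-105, np.float64(1.5)), (-90, np.float64(1.7)), (-75, np.float64(2.0)), (-60, np.float64(2.2)), (-45, np.float64(-2.5)), (-30, np.float64(-2.4)), (-15, np.float64(-2.3)), (0, np.float64(-2.1)), (15, np.float64(-2.5)), (30, np.float64(-2.2)), (45, np.float64(-1.9)), (60, np.float64(-1.6)), (75, np.float64(-1.4)), (90, np.float64(-1.3)), (105, np.float64(-1.0)), (120, np.float64(-0.8)), (135, np.float64(-0.5)), (150, np.float64(-0.3)), (165, np.floa
[... 2271 characters left out ...]
loat64(0.4)), (120, np.float64(0.6)), (135, np.float64(0.9)), (150, np.float64(1.1)), (165, np.float64(1.3))]
t2 [(-180, np.float64(1.6)), (-165, np.float64(1.8)), (-150, np.float64(1.8)), (-135, np.float64(2.0)), (-120, np.float64(-2.2)), (-105, np.float64(-2.6)), (-90, np.float64(-2.4)), (-75, np.float64(-2.2)), (-60, np.float64(-2.0)), (-45, np.float64(-1.8)), (-30, np.float64(-1.5)), (-15, np.float64(-1.3)), (0, np.float64(-1.1)), (15, np.float64(-0.9)), (30, np.float64(-0.7)), (45, np.float64(-0.4)), (60, np.float64(-0.2)), (75, np.float64(0.0)), (90, np.float64(0.3)), (105, np.float64(0.5)), (120, np.float64(0.7)), (135, np.float64(0.9)), (150, np.float64(1.2)), (165, np.float64(1.4))]
```

The hexagon's flats line up with the stand's yaw (normals near 42°). I grip with yaw 132.4° and null any side force after closing.

```bash
cat >> h.py <<'E'
from math import pi,radians,cos,sin
def st(msg=""):
    s=robot.sense(); print(msg,"t",round(s["t"],2),"tcp",s["tcp_pos"].round(4),"F",s["wrist_force"].round(1),"op",round(s["opening"],3),"gf",round(s["gripper_force"],1),flush=True); return s
E
python3 - <<'E'
from h import *
A=[pi,0,radians(132.4)]; x,y=.4704,.306
robot.goto([x,y,.2],A); robot.grip(.6,40); st("above")
print(robot.move_straight([x,y,.078],vel=.12,contact_N=8)); st("down")
robot.grip(0,30); st("gripped")
f=robot.grab_frame("side"); cv2.imwrite("pics/grip.png",cv2.resize(f["image"][200:370,200:340,::-1],(560,680))[:600])
E
```

```text
above t 3.88 tcp [0.4704 0.306  0.2   ] F [0.2 0.6 0.8] op 0.603 gf 0.0
False
down t 5.04 tcp [0.4708 0.3065 0.0787] F [ 1.5  0.7 -0. ] op 0.601 gf 0.0
gripped t 5.4 tcp [0.4707 0.3062 0.0787] F [-0.1 -0.8  6.1] op 0.268 gf 29.5
```

View pics/grip.png

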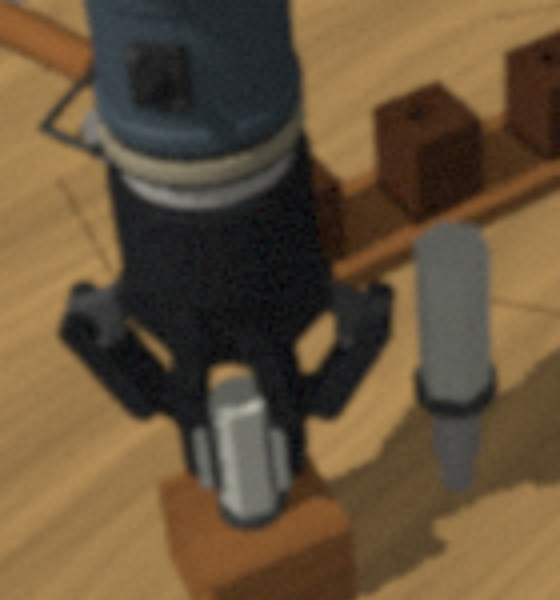

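```bash
cat >> h.py <<'E'
OFF=.0767+.066   # TCP z with the tip at the mouth plane
B={1:(.6104,.1606),2:(.5928,.0717),3:(.5743,-.0163)}
def ring(r,n): return [(r*cos(2*pi*k/n),r*sin(2*pi*k/n)) for k in range(n)]
def depth(): return (OFF-robot.sense()["tcp_pos"][2])*1000
def probe(c,tmax=14):
    "returns (depth mm, xy) of the deepest point reached; c = expected axis xy"
    A=[pi,0,radians(132.4)]; c=np.array(c); robot.goto([*c,OFF+.015],A); t0=robot.sense()["t"]
    robot.move_straight([*c,OFF-.006],vel=.06,contact_N=4)
    tries=[(0,0)]; level=0; best=(0,c)
    while tries and robot.sense()["t"]-t0<tmax:
        o=np.array(tries.pop(0))/1000; p=c+o
        z=robot.sense()["tcp_pos"][2]
        robot.move_straight([*p,z],vel=.03,contact_N=6)
        s=robot.sense()["tcp_pos"]
        hit=robot.move_straight([s[0],s[1],OFF-.0455],vel=.015,contact_N=4)
        s=robot.sense(); d=(OFF-s["tcp_pos"][2])*1000; q=s["tcp_pos"][:2]
        print("  try",(o*1000).round(1),"d %.1f"%d,"xy",q.round(4),"F",s["wrist_force"].round(1),"t %.1f"%s["t"],hit,flush=True)
        if not hit: return d,q
        if d>best[0]+3:
            best=(d,q); c=q
            tries=(ring(1.5,8)+ring(2.8,10)) if d<14 else (ring(1,6)+ring(1.8,6)) if d<23 else (ring(.8,6)+ring(1.5,6))
        robot.move_straight([*q,s["tcp_pos"][2]+.002],vel=.03)
    return best
E
python3 - <<'E'
from h import *
robot.grip(0,60)
robot.move_straight([.4707,.3062,.15],vel=.1); st("lifted")
print(probe(B[1])); st()
E
```

```text
lifted t 6.53 tcp [0.4705 0.3057 0.1495] F [-0.3  0.3 -1.9] op 0.259 gf 58.7
  try [0. 0.] d 18.4 xy [0.6105 0.1607] F [-0.1  0.2  3.8] t 9.2 True
  try [1. 0.] d 45.5 xy [0.6113 0.1605] F [ 0.3  1.4 -1.1] t 11.8 False
(np.float64(45.46667144961698), array([0.61134676, 0.16045906]))
 t 11.8 tcp [0.6113 0.1605 0.0972] F [ 0.3  1.4 -1.1] op 0.261 gf 58.8
```

Block 1 is oversize. Next is block 2, carrying over the +1 mm correction in x.

```bash
python3 - <<'E'
from h import *
s=robot.sense()["tcp_pos"]
robot.move_straight([s[0],s[1],OFF+.015],vel=.1); st("out")
print(probe((B[2][0]+.0007,B[2][1]))); st()
E
```

```text
out t 12.56 tcp [0.6111 0.16   0.1574] F [-0.2  0.6 -2. ] op 0.259 gf 58.8
  try [0. 0.] d 10.6 xy [0.5936 0.0717] F [0.  0.9 5.6] t 14.5 True
  try [1.5 0. ] d 10.6 xy [0.5952 0.0717] F [-0.6 -0.6  5.6] t 15.6 True
  try [1.1 1.1] d 10.6 xy [0.5948 0.0728] F [-0.3 -0.6  5.3] t 16.7 True
  try [0.  1.5] d 10.6 xy [0.5937 0.0732] F [-0.5 -0.5  4.7] t 17.7 True
  try [-1.1  1.1] d 10.5 xy [0.5926 0.0728] F [0.5 0.5 5.6] t 18.8 True
  try [-1.5  0. ] d 10.5 xy [0.5921 0.0717] F [-0.1 -0.5  5.1] t 19.9 True
  try [-1.1 -1.1] d 10.5 xy [0.5926 0.0706] F [-0.9 -0.5  4.6] t 20.9 True
  try [-0.  -1.5] d 10.5 xy [0.5937 0.0702] F [-0.5  0.2  4.2] t 22.0 True
  try [ 1.1 -1.1] d 10.6 xy [0.5947 0.0706] F [ 0.5 -0.3  5.2] t 23.1 True
  try [2.8 0. ] d 10.6 xy [0.5965 0.0717] F [-0.9 -0.2  4.4] t 24.2 True
  try [2.3 1.6] d 10.7 xy [0.5959 0.0734] F [0.1 0.1 4.7] t 25.2 True
  try [0.9 2.7] d 10.6 xy [0.5946 0.0744] F [-0.3 -0.7  5.8] t 26.3 True
  try [-0.9  2.7] d 10.6 xy [0.5928 0.0744] F [-0.   0.4  5.6] t 27.4 True
(np.float64(10.56201518453037), array([0.59361627, 0.07169437]))
 t 27.63 tcp [0.5925 0.0743 0.1337] F [ 1.  -0.4 -3. ] op 0.26 gf 58.9
```

Block 2 is undersize: it stops at 10.5 mm everywhere. Block 3 should therefore be the right one.

```bash
python3 - <<'E'
from h import *
s=robot.sense()["tcp_pos"]
robot.move_straight([s[0],s[1],OFF+.015],vel=.1)
print(probe((B[3][0]+.0007,B[3][1]),tmax=7)); st()
E
```

```text
try [0. 0.] d 13.2 xy [ 0.5747 -0.0165] F [ 0.5  0.5 -0.4] t 30.1 True
  try [1.5 0. ] d 28.5 xy [ 0.5761 -0.0165] F [-0.8 -1.   4.9] t 31.8 True
  try [0.8 0. ] d 28.5 xy [ 0.5767 -0.0163] F [-0.6 -0.5  6.1] t 32.8 True
  try [0.4 0.7] d 28.5 xy [ 0.5767 -0.0157] F [-1.  -0.1  5.6] t 33.7 True
  try [-0.4  0.7] d 28.5 xy [ 0.5759 -0.0157] F [ 0.5 -1.1  5.8] t 34.6 True
  try [-0.8  0. ] d 28.5 xy [ 0.5754 -0.0165] F [-0.9  0.8  5.9] t 35.5 True
(np.float64(28.48395693797645), array([ 0.57611273, -0.01645066]))
 t 35.77 tcp [ 0.5751 -0.0166  0.1159] F [-0.1 -0.5 -2.2] op 0.261 gf 59.0
```

Block 3 is right: the step stops at 28.5 mm all round. I release the gauge there.

```bash
python3 - <<'E'
from h import *
robot.move_straight([.5758,-.0164,OFF-.0286],vel=.012,contact_N=3); print("d",depth()); st()
robot.grip(.6); robot.sleep(.3)
s=st("open")["tcp_pos"]
robot.move_straight([s[0],s[1],.25],vel=.15)
f=robot.grab_frame("side"); st("up")
cv2.imwrite("pics/rel.png",cv2.resize(f["image"][180:300,230:390,::-1],(800,600)))
E
```

```text
d 28.46519693299668
 t 35.99 tcp [ 0.5756 -0.0165  0.1142] F [-0.1 -0.3  4.3] op 0.26 gf 59.6
open t 36.68 tcp [ 0.5749 -0.0167  0.1135] F [ 0.5 -0.3  0. ] op 0.597 gf 0.0
up t 37.79 tcp [ 0.5743 -0.017   0.2488] F [-0.2  0.3 -0.2] op 0.598 gf 0.0
```

View pics/rel.png

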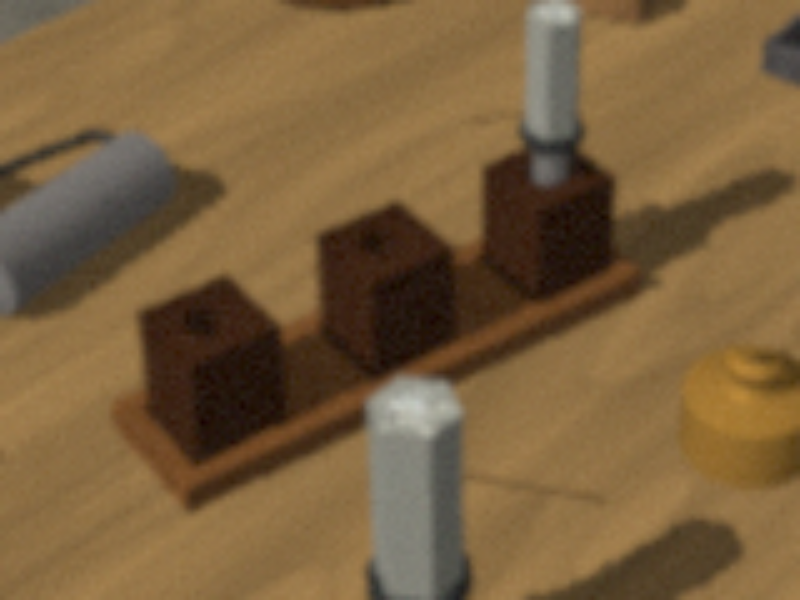

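The gauge stands upright in block 3 (crop ~(552,100)) with the fingers clear of it. Now the two rejects go to the tray.

```bash
cat >> h.py <<'E'
def tray(k):
    a=radians(4.8); return np.array([.5096+k*cos(a),-.3114+k*sin(a)])
def reject(n,k):
    c=np.array(B[n])+[.0005,0]; A=[pi,0,radians(78.5)]; T=[pi,0,radians(94.8)]; p=tray(k)
    robot.goto([*c,.25],A); robot.grip(.85)
    robot.move_straight([*c,.12],vel=.25)
    hit=robot.move_straight([*c,.038],vel=.1,contact_N=8); st("at block %s"%hit)
    robot.grip(0,40); s=st("gripped")
    if s["gripper_force"]<5: return False
    robot.move_straight([*c,.085],vel=.08); robot.move_straight([*c,.245],vel=.25)
    st("lifted"); robot.goto([*p,.245],T)
    robot.move_straight([*p,.07],vel=.2)
    hit=robot.move_straight([*p,.030],vel=.03,contact_N=4); st("placed %s"%hit)
    robot.grip(.8); s=robot.sense()["tcp_pos"]
    robot.move_straight([s[0],s[1],.12],vel=.12); robot.move_straight([*p,.245],vel=.3); st("done"); return True
E
python3 - <<'E'
from h import *
print(reject(2,.045))
f=robot.grab_frame("top"); W=cloud(f)
r=rect(W,(.42,.62,-.37,-.25),.05,.075); print(r[:3])
E
```

```text
at block False t 40.7 tcp [0.5938 0.072  0.0385] F [ 0.1 -0.1 -0.7] op 0.849 gf 0.0
gripped t 41.07 tcp [0.5939 0.0718 0.0388] F [-0.2 -0.4  3.6] op 0.511 gf 41.1
lifted t 42.6 tcp [0.5923 0.0711 0.2433] F [-0.5  0.7 -2.1] op 0.512 gf 40.8
placed True t 46.07 tcp [ 0.5542 -0.3075  0.0368] F [-0.3  0.3  4.1] op 0.511 gf 41.5
done t 47.85 tcp [ 0.5542 -0.3076  0.245 ] F [ 0.1 -0.  -1.1] op 0.8 gf 0.0
True
(((553.0235595703125, -307.6404113769531), (43.668556213378906, 45.20909118652344), 5.278219223022461), array([ 0.55355639, -0.30784535,  0.06294285]), 283)
```

```bash
python3 - <<'E'
from h import *
print(reject(1,-.045))
s=robot.sense()["tcp_pos"]; robot.goto([.45,-.42,.3],[pi,0,radians(94.8)])
f=robot.grab_frame("side"); st()
cv2.imwrite("pics/end.png",f["image"][:,:,::-1])
E
```

```text
at block False t 51.48 tcp [0.6113 0.161  0.0385] F [0.2 0.4 0.3] op 0.848 gf 0.0
gripped t 51.85 tcp [0.6115 0.1608 0.0388] F [ 0.5 -0.7  3.4] op 0.511 gf 41.1
lifted t 53.38 tcp [0.6101 0.1598 0.2432] F [-0.9  0.4 -1. ] op 0.509 gf 40.9
placed True t 57.23 tcp [ 0.4646 -0.315   0.0368] F [-0.8 -0.2  4.5] op 0.511 gf 41.6
done t 59.02 tcp [ 0.4644 -0.3152  0.2447] F [ 0.7 -0.2 -0.6] op 0.801 gf 0.0
True
 t 59.62 tcp [ 0.4495 -0.4189  0.298 ] F [-0.2 -0.4 -0.2] op 0.801 gf 0.0
```

View pics/end.png

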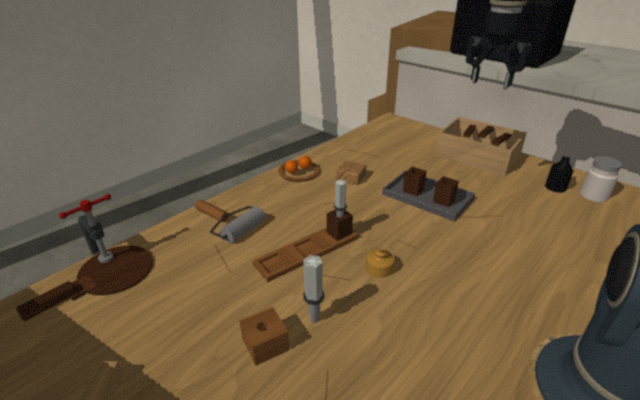

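Both rejects stand upright in the tray at (414,180) and (446,190). The gauge stands in block 3 at (340,205), and the roller, weight and cork are where they were.

```bash
python3 -c "
from plant import robot
print(robot.close_job())"
```

```text
the job is handed in; nothing more can be done
None
```

The job is handed in at about 60 s of the 72 s: block 3 is the right one (step stopped at 28.5 mm) with the gauge left standing in it, and block 1 (oversize) and block 2 (undersize) are upright in the reject tray; the hand-in call returned no verdict.

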